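# Shut the drain and set the air feed to its pointer

### The job

Get the grinder's air manifold ready: first turn the tee-handled drain valve clockwise (seen from above) fully shut against its stop, and only then swing the feed valve's long lever open until it lies right over the flat set pointer beneath it, and leave both like that. Do not shift the set pointer, the handwheel valve, or the tools and parts lying around.

Things in the scene. Friction and masses are not known exactly. Their poses are not given: they have to be found in the camera images.
- manifold: Fixed air manifold: dark steel base plate 150 x 560 mm, 12 mm thick, with a steel header pipe (34 mm dia) along its far edge carrying three brass valves in a row 200 mm apart, in any order. Origin: on the bench, below the line of the three valve stems, at the middle valve. Axes: y along the row, z up, -x towards the robot side, where each valve has a hose nozzle that ends 76 mm from its stem. The three valves share these axes.
- feed_axis (a point): Fixed point on the vertical turning axis of the feed valve, at the mid-height of its lever (142 mm above the bench); same axes as the manifold. A disc hub of 18 mm radius lies round it.
- lever_grip (a point): Middle of the hand grip of the feed lever, 100 mm from the turning axis. The lever is a plain flat steel handle 133 mm long from the axis; its grip is a bar 22 mm wide, 16 mm high, from 63 to 133 mm from the axis, mid-height 142 mm above the bench. The point's y axis points along the lever, outwards. Beneath the bar there are 24 mm free down to the set pointer's top.
- feed_lever (a joint): Angle of the feed lever (rad): 0 = shut, lever points along the manifold's +y; it grows anticlockwise seen from above to 1.57 = fully open, lever points along the manifold's -x. Starts shut or slightly open (0 to 0.3). Stiff by friction (about 0.45 N m), stays where it is left.
- pointer_tip (a point): Outer end of the set pointer: a flat steel needle 7 mm wide, 4 mm thick with a diamond end, turning on the same axis as the feed lever and lying below it; it ends 163 mm from the axis, 30 mm beyond the lever's end, at a height of 110 mm; this point is 155 mm from the axis. The point's y axis points along the needle, outwards. It marks the wanted lever position and must not be moved.
- set_pointer (a joint): Angle of the set pointer (rad), counted exactly like feed_lever: equal values mean that the lever lies straight over the pointer. Between 0.7 and 1.25.
- drain_grip (a point): Centre of the drain valve's tee handle, on its vertical turning axis: a straight steel bar 96 mm long, 18 mm wide, 20 mm high, at mid-height 134 mm above the bench. The point's y axis lies along the bar. A 12 mm radius neck is below its centre.
- drain_handle (a joint): Angle of the tee handle (rad): 0 = shut, against a stop, bar along the row (manifold's y); it grows anticlockwise seen from above to 1.57 = open, bar along the manifold's x. Starts at 0.7 to 1.3. Friction about 0.2 N m, stays where it is left.
- wheel_rim (a point): A point on the rim of the third valve's handwheel (steel ring 112 mm over all with four spokes, 130 mm above the bench), 50 mm from its axis. Not to be turned.
- wrench: Loose steel wrench, 180 mm long (along its x), in front of the manifold. Origin: under its middle. Leave alone.
- grease_jar: Loose grey jar, 64 mm dia, 65 mm high, in front of the manifold. Origin: centre of its underside. Leave alone.
- gauge_block: Loose steel block 50 x 75 x 25 mm, in front of the manifold. Origin: centre of its underside. Leave alone.
- hammer: Loose hammer, 260 mm long (along its x), lying beyond the manifold. Origin: under its middle. Leave alone.
- grinding_discs: Loose stack of two grinding discs, 124 mm dia, 19 mm high, beyond the manifold. Origin: centre of its underside. Leave alone.
- tap_wrench: Loose tap wrench, a bar 232 mm long (along its y) with a block 45 x 50 x 32 mm at its middle, beyond the manifold. Origin: under its middle. Leave alone.

How it is judged:
On the way, in this order (a step that is already met when the one before it is completed fails the run):
1. the drain is fully shut (value of joint drain_handle below 0.08 rad), for 0.2 s.
2. the feed lever lies over the set pointer (angle between the y axis of lever_grip and the y axis of pointer_tip, either way round below 0.09 rad), for 0.3 s.
At the end, for the whole second after the job is handed in: The drain handle is within 0.08 rad of its shut stop, and the feed lever lies over the set pointer within 0.09 rad (about 5 degrees) and is at rest (value of joint drain_handle below 0.08 rad and angle between the y axis of lever_grip and the y axis of pointer_tip, either way round below 0.09 rad and velocity of joint feed_lever between -0.05 and 0.05 rad/s); the robot touches nothing.
It fails at once if the feed lever opened beyond 0.5 rad while the drain was still open (over 0.15 rad) (value of joint feed_lever above 0.5 rad and value of joint drain_handle above 0.15 rad).
It fails at once if the set pointer shifted (its tip by more than 12 mm) (distance of pointer_tip from where it was at the start of the episode above 0.012 m).
It fails at once if the handwheel turned (its rim by more than 12 mm) (distance of wheel_rim from where it was at the start of the episode above 0.012 m).
It fails at once if a loose tool or part moved by more than 30 mm (distance of any of wrench, grease_jar, gauge_block, hammer, grinding_discs, tap_wrench from where it was at the start of the episode above 0.03 m).
It also fails if it takes over 48 s, if anything falls off the work surface, if the arm or the gripper's body presses on something with over 40 N, if the wrist force passes 120 N, or if a joint passes its speed limit or range.

### The arm

A 6-joint arm with a two-finger parallel gripper is mounted at the origin on the work surface. World frame = base frame: x ahead of the robot, y to its left, z up, the work surface at z = 0. Lengths are in m, angles in rad, forces in N, time in s.
With the tool pointing down it reaches from about 0.35 to 0.725 m from the base axis. Payload 6 kg.
Tool frame: the origin (TCP) lies midway between the tips of the shut fingers; the grasp point (between the pads) lies arm.pinch_z behind it (arm.pinch_z is the distance from the TCP to the grasp point, in m); z points along the fingers, y is the direction in which the jaws open and shut (so a half turn about z gives the same grasp; the last joint's range is limited). The gripper opens to 85 mm and grips with 20 to 120 N. Pads are 22 mm wide; open, the fingers measure 114 mm over their backs; the gripper's body (76 mm by 85 mm) begins 54 mm behind the grasp point. The pads swing forward as they close: fully open they stand 13 mm farther back than shut.
Start: joints at [1.629, 0.04, 0.085, 0, -1.615, -0.334], TCP at [0.163, 0.577, 0.231] pointing down, gripper open.
Joint ranges: [-2.56, 2.56], [-1.29, 2.01], [-1.08, 1.49], [-3.29, 1.98], [-2.81, -0.18], [-2.99, 2.99]. Speed limits (rad/s): [2.57, 2.57, 3.01, 3.14, 3.14, 3.14].

### API

Orientations are given as a unit quaternion [x, y, z, w].
In Python, from rig import arm, eyes gives the robot as it stands.
- The arm moves only by the tool move_arm, never from a script. Its argument "plan" is a list of rows, each an object with "translation": the shift along the tool's x, y, z in mm, a list of three; "rotation": the turn, a rotation vector about the tool's x, y, z in degrees, a list of three; "hand": the closure in counts, from 0 (fully open) to 255 (shut). In form: [{"translation": [dx, dy, dz], "rotation": [wx, wy, wz], "hand": hand}, ...]. A call has 1 to 5 rows; each row is the pose to reach, as a shift and turn from the pose measured when the call began, along the tool's axes at that moment; what a row does not reach only later rows make up. A row lasts 1/10 s, in which the tool goes at most 50 mm and 8.59 degrees, less where a joint would pass 70% of its speed; a pose out of reach is approached as far as the arm can. A call with a gripper value outside its range is refused whole. The fingers move at their own pace and stop on an object; the grip force is fixed at half the most. Time passes only in rows, so rows that repeat a pose let the fingers close. It gives the time, the measured TCP pose, the force and the opening at its end, in the units of the state.
- arm.observe(): the state, without advancing time (a new reading comes with each control period).
- eyes.grab_frame(name): name is "scene" or "top" or "wrist"; returns the picture (384x512x3 uint8, red, green, blue); there is no depth.
- eyes.camera_params(name): a dict with "K" (3x3 intrinsics, pixels), "extrinsics" (4x4, takes a point from world to camera coordinates). Camera axes: x right, y down, z forward; pixel columns grow to the right and rows downward; lengths in m; the calibration is good to about 2 mm. A picture is of the moment at which its call begins: read the wrist's pose just before it. camera_params takes no time and is no camera call; for the wrist camera it gives the pose at the moment of the call.
- arm.job_done(): hands the job in, once; it reports no verdict.
The state is a dict: "time_s": time; "joints": joint angles; "qd": joint speeds; "effort": joint torques, N m; "tool_pos": TCP position; "ee_rot": TCP orientation; "force": force on the tool from outside, world axes, zero at the start; "torque": the same for the moment, N m; "opening": opening from 0.0 (shut) to 1.0 (fully open).
Only numpy, scipy, OpenCV 4.12 (cv2) and the standard library are available. Lean on these libraries where they do the work, as an engineer would, in place of code of your own. Each camera call takes 0.05 s, during which the arm holds its last target. There are 200 camera calls.

## Working session

There is one attempt and no reset: what is moved stays moved. The work goes in short steps, Python scripts to look and compute and a tool call to move; the robot and the scene stay as the last step left them, time stands still between calls to the robot, and variables do not carry over. Pictures are saved under pics/ and viewed, about 8 in all and at most 12, crops included, and the job is handed in when it is done.

Besides the shell and the picture viewer there is one more tool, called after "Emit:" as name([rows], argument=value, ...), one row to a line, values as JSON. move_arm: Moves the arm, as the interface text tells. Its arguments: {"type":"object","properties":{"plan":{"type":"array","items":{"type":"object","properties":{"translation":{"type":"array","items":{"type":"number"}},"rotation":{"type":"array","items":{"type":"number"}},"hand":{"type":"number"}}}}},"required":["plan"]}

```bash
mkdir -p pics; ls
python3 - <<'E'
from rig import arm, eyes
import cv2,numpy as np
print(arm.observe(), arm.pinch_z)
for n in("scene","top"):
    cv2.imwrite(f"pics/{n}0.png",cv2.resize(eyes.grab_frame(n)[...,::-1],(800,600),interpolation=cv2.INTER_CUBIC))
    p=eyes.camera_params(n);print(n,np.round(p["K"],1).tolist(),np.round(p["extrinsics"],4).tolist())
E
```

```text
pics
{'time_s': 0.0, 'joints': array([ 1.62870225e+00,  4.08401358e-02,  8.37624680e-02, -4.89870639e-04,
       -1.61552915e+00, -3.33687227e-01]), 'qd': array([-0.00143769, -0.00206903, -0.00096124,  0.00116844, -0.0019632 ,
        0.00013504]), 'effort': array([ 5.68207054e-05, -3.68218732e+01,  3.47416878e+01,  6.93255410e+00,
       -5.50319266e-03, -8.33498177e-06]), 'tool_pos': array([0.16321027, 0.5770085 , 0.23023109]), 'ee_rot': array([ 9.90509178e-01, -1.37443403e-01, -6.39109548e-05,  9.35554960e-04]), 'force': array([ 0.11973375, -0.07359133,  0.4117984 ]), 'torque': array([-0.05127271,  0.05066374, -0.00851957]), 'opening': 0.9999007315745776} 0.0187
scene [[484.1, 0.0, 263.5], [0.0, 484.1, 193.3], [0.0, 0.0, 1.0]] [[-0.7293, 0.6842, 0.0039, 0.362], [0.4105, 0.4421, -0.7975, -0.1789], [-0.5474, -0.58, -0.6033, 1.4373], [0.0, 0.0, 0.0, 1.0]]
top [[482.1, 0.0, 256.8], [0.0, 482.1, 178.1], [0.0, 0.0, 1.0]] [[0.0129, -0.9997, -0.02, 0.0795], [-0.993, -0.0104, -0.1174, 0.5931], [0.1171, 0.0214, -0.9929, 1.2087], [0.0, 0.0, 0.0, 1.0]]
```

View pics/top0.png

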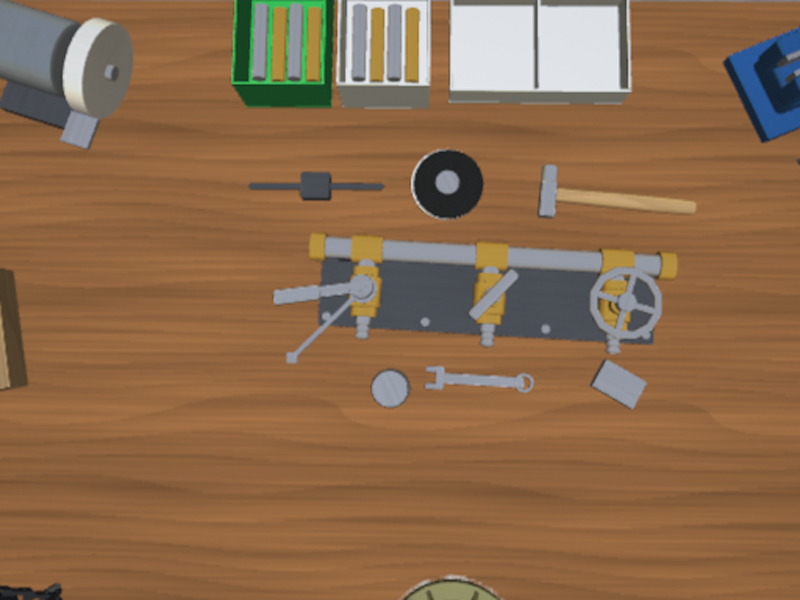

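View pics/scene0.png

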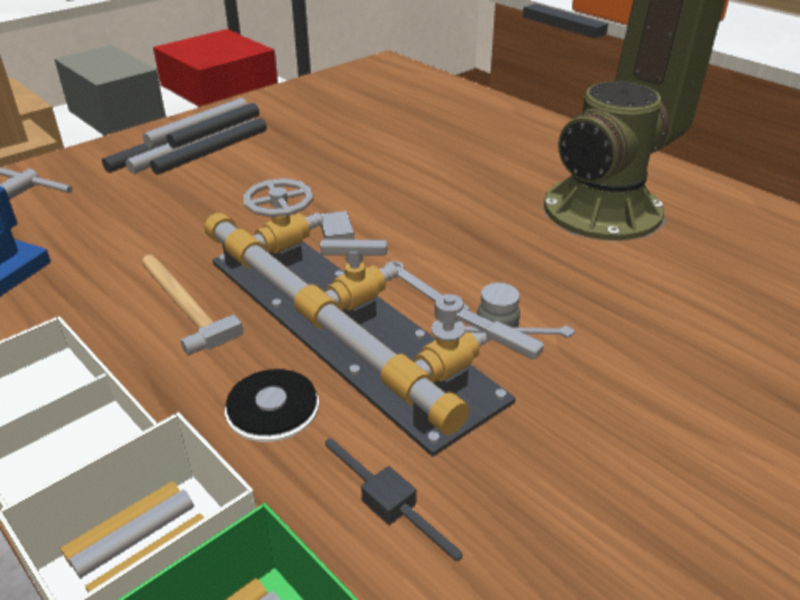

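The top view shows, in 800×600 pixels, the feed hub at (362,288), lever end at (275,297), pointer tip at (291,357), drain bar from (474,315) to (515,274) and wheel hub at (627,302). The drain is the middle valve. Next I measure these with masks and ray casting.

```bash
cat > h.py <<'E'
from rig import arm, eyes
import cv2,numpy as np
from scipy.spatial.transform import Rotation as R
def cast(n,uv,z,p=None):
    p=p or eyes.camera_params(n);E=np.array(p["extrinsics"]);K=np.array(p["K"])
    c=-E[:3,:3].T@E[:3,3]; out=[]
    for u in np.atleast_2d(uv):
        d=E[:3,:3].T@np.linalg.inv(K)@[u[0],u[1],1]
        out.append(c+d*(z-c[2])/d[2])
    return np.array(out)
E
python3 - <<'E'
from h import *
im=eyes.grab_frame("top"); cv2.imwrite("pics/top1.png",im[...,::-1])
hsv=cv2.cvtColor(im,cv2.COLOR_RGB2HSV)
m=((hsv[...,1]<60)&(hsv[...,2]>115)).astype(np.uint8)
n,l,s,c=cv2.connectedComponentsWithStats(m,connectivity=8)
for i in range(1,n):
    if s[i,4]>25 and 160<c[i,0]<440 and 140<c[i,1]<265:
        pts=np.argwhere(l==i)[:,::-1].astype(np.float32)
        print(s[i],c[i].round(1),cv2.minAreaRect(pts))
s=.64
for nm,uv,z in [("feedhub",(362,288),.15),("leverend",(275,297),.15),("ptip",(291,357),.112),("d1",(474,315),.144),("d2",(515,274),.144),("drainc",(494,294.5),.144),("wheel",(627,302),.13),("jar",(390,387),.065),("wr1",(427,378),.01),("wr2",(533,383),.01),("block",(619,383),.025)]:
    print(nm,cast("top",np.array(uv)*s,z).round(4))
crop=im[150:250,160:420]
cv2.imwrite("pics/crop1.png",cv2.resize(crop[...,::-1],None,fx=3,fy=3,interpolation=cv2.INTER_CUBIC))
E
```

```text
[208 152  17  13 202] [216.  157.6] ((216.0, 158.0), (12.0, 16.0), 90.0)
[245 154  60  15 743] [274.4 160.9] ((274.4507751464844, 160.88613891601562), (59.57480239868164, 12.480753898620605), 3.1798300743103027)
[325 158  61  16 760] [354.6 165.4] ((354.8953857421875, 165.38308715820312), (60.4068489074707, 12.536224365234375), 3.1798300743103027)
[ 378  162   46   65 1263] [402.2 191.3] ((404.29998779296875, 192.09999084472656), (51.429569244384766, 55.90170669555664), 63.43495178222656)
[229 166  11   4  36] [234.1 167.7] ((234.0, 167.5), (3.0, 10.0), 90.0)
[309 170  10   5  38] [313.6 172.5] ((313.5, 172.0), (4.0, 9.0), 90.0)
[300 172  32  33 296] [315.6 187.9] ((315.7500305175781, 187.75001525878906), (9.192388534545898, 39.59797668457031), 45.0)
[175 176  66  57 930] [208.2 193.1] ((210.33892822265625, 203.58724975585938), (48.19647216796875, 65.92256927490234), 79.99201965332031)
[227 202  10  15 118] [231.6 209. ] ((231.54510498046875, 209.00411987304688), (8.14821720123291, 14.395183563232422), 5.194429397583008)
[269 203   6   6  27] [271.7 205.6] ((272.0000305175781, 205.50
[... 319 characters left out ...]
5, 245.42454528808594), (30.206989288330078, 19.911357879638672), 29.05460548400879)
[272 234  70  17 538] [304.9 242.8] ((306.6331787109375, 242.00442504882812), (68.96170043945312, 14.29206371307373), 1.9091525077819824)
[238 237  23  24 425] [249.  248.5] ((248.75003051757812, 248.75003051757812), (21.920310974121094, 22.62741470336914), 45.0)
feedhub [[0.5633 0.1426 0.15  ]]
leverend [[0.5484 0.273  0.15  ]]
ptip [[0.4596 0.2526 0.112 ]]
d1 [[ 0.5252 -0.0254  0.144 ]]
d2 [[ 0.5876 -0.0869  0.144 ]]
drainc [[ 0.5563 -0.0553  0.144 ]]
wheel [[ 0.5485 -0.2573  0.13  ]]
jar [[0.4148 0.1014 0.065 ]]
wr1 [[0.429  0.0421 0.01  ]]
wr2 [[ 0.4231 -0.1331  0.01  ]]
block [[ 0.4252 -0.2705  0.025 ]]
```

View pics/crop1.png

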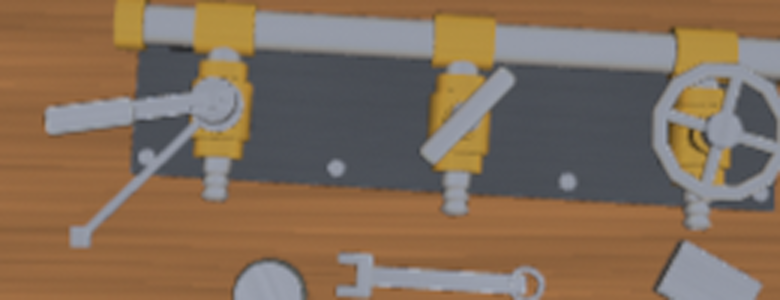

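```bash
cat >> h.py <<'E'
FEED=np.array([.5633,.1426]);DRAIN=np.array([.5563,-.0553]);PSI=-.037
def rel(pos,ydir):
    """tool-frame shift (mm) and rotvec (deg) to pos, tool down, jaws along ydir (either sign, nearest)"""
    o=arm.observe();R0=R.from_quat(o["ee_rot"]);best=None
    y=np.array([*ydir,0])/np.linalg.norm(ydir)
    for s in(1,-1):
        z=np.array([0,0,-1.]);x=np.cross(s*y,z)
        rv=(R0.inv()*R.from_matrix(np.c_[x,s*y,z])).as_rotvec(degrees=True)
        if best is None or np.linalg.norm(rv)<np.linalg.norm(best): best=rv
    return (R0.inv().apply(np.array(pos)-o["tool_pos"])*1000).round(1),best.round(2)
def barv(th): return np.array([-np.sin(PSI+th),np.cos(PSI+th)])
def perp(v): return np.array([-v[1],v[0]])
E
python3 - <<'E'
from h import *
o=arm.observe();print(R.from_quat(o["ee_rot"]).as_matrix().round(3).tolist(),o["joints"])
print(rel([*DRAIN,.22],perp(barv(.83))), rel([*DRAIN,.22],perp(barv(0))))
E
```

```text
[[0.962, -0.272, -0.0], [-0.272, -0.962, -0.001], [0.0, 0.001, -1.0]] [ 1.62868851e+00  4.06759843e-02  8.40347965e-02 -3.24860922e-04
 -1.61548135e+00 -3.33689748e-01]
(array([550.4, 501.5,  11.3]), array([ 0.07, -0.03, 28.76])) (array([550.4, 501.5,  11.3]), array([ 6.000e-02, -6.000e-02,  7.632e+01]))
```

Emit:
move_arm([
  {"translation":[550,501,11],"rotation":[0,0,28.8],"hand":0},
  {"translation":[550,501,11],"rotation":[0,0,28.8],"hand":0},
  {"translation":[550,501,11],"rotation":[0,0,28.8],"hand":0},
  {"translation":[550,501,11],"rotation":[0,0,28.8],"hand":0},
  {"translation":[550,501,11],"rotation":[0,0,28.8],"hand":0},
])

```text
time_s: 0.65
tool_pos: [0.2958, 0.3631, 0.2274]
ee_rot: [0.925, -0.38, 0.0, 0.001]
force: [0.6, -0.6, 0.8]
opening: 1.0
```

```bash
python3 -c "
from h import *
print(arm.observe()['tool_pos'],rel([*DRAIN,.22],perp(barv(.83))))"
```

```text
[0.29579792 0.36314657 0.22740047] (array([479.4, 114.6,   7.8]), array([ 0.06, -0.04, -0.09]))
```

Emit:
move_arm([
  {"translation":[479,115,8],"rotation":[0,0,0],"hand":0},
  {"translation":[479,115,8],"rotation":[0,0,0],"hand":0},
  {"translation":[479,115,8],"rotation":[0,0,0],"hand":0},
  {"translation":[479,115,8],"rotation":[0,0,0],"hand":0},
  {"translation":[479,115,8],"rotation":[0,0,0],"hand":0},
])

```text
time_s: 1.15
tool_pos: [0.4274, 0.1506, 0.2237]
ee_rot: [0.925, -0.38, 0.0, 0.0]
force: [1.1, 1.3, -0.4]
opening: 1.003
```

```bash
python3 -c "
from h import *
print(arm.observe()['tool_pos'],rel([*DRAIN,.22],perp(barv(.83))))"
```

```text
[0.42742328 0.1506032  0.22374876] (array([236.4,  56. ,   3.9]), array([ 0.01, -0.03, -0.06]))
```

Emit:
move_arm([
  {"translation":[236,56,4],"rotation":[0,0,0],"hand":0},
  {"translation":[236,56,4],"rotation":[0,0,0],"hand":0},
  {"translation":[236,56,4],"rotation":[0,0,0],"hand":0},
  {"translation":[236,56,4],"rotation":[0,0,0],"hand":0},
  {"translation":[236,56,4],"rotation":[0,0,0],"hand":0},
])

```text
time_s: 1.65
tool_pos: [0.5567, -0.0574, 0.2195]
ee_rot: [0.925, -0.38, 0.0, 0.0]
force: [0.6, 1.6, 0.4]
opening: 1.001
```

Run:
```python
from h import *
print(arm.observe()['tool_pos'],rel([*DRAIN,.122],perp(barv(.83))))
p=eyes.camera_params("wrist");im=eyes.grab_frame("wrist")
E=np.array(p["extrinsics"]);K=np.array(p["K"])
im2=im[...,::-1].copy()
for P in [DRAIN]+[DRAIN+s*.048*barv(.83) for s in(1,-1)]:
    q=K@(E@[*P,.144,1])[:3];q=q[:2]/q[2];print(q.round(1));cv2.circle(im2,tuple(int(v) for v in q),3,(0,0,255),-1)
cv2.imwrite("pics/w1.png",im2)
hsv=cv2.cvtColor(im,cv2.COLOR_RGB2HSV);np.save("w1.npy",im)
```

```text
[ 0.55673396 -0.05743713  0.21949467] (array([-1.8, -1.3, 97.5]), array([ 0.02, -0.01, -0.11]))
[254.3 199.3]
[254.5 252.4]
[254.1 139. ]
```

View pics/w1.png

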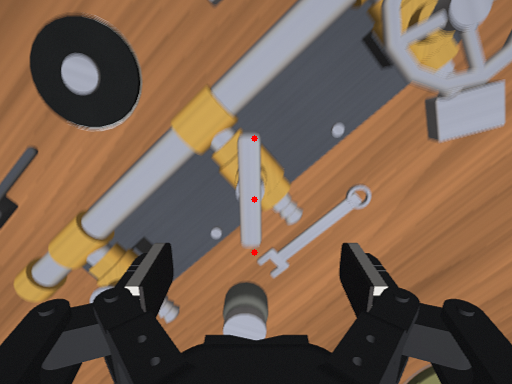

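The wrist view shows the bar from about (250,133) to (250,247), some 4 mm off the predicted points and parallel to the fingers' x axis. I'll correct the position with this view.

Run:
```python
from h import *
im=np.load("w1.npy");hsv=cv2.cvtColor(im,cv2.COLOR_RGB2HSV)
m=((hsv[...,1]<50)&(hsv[...,2]>140)).astype(np.uint8)
n,l,s,c=cv2.connectedComponentsWithStats(m)
for i in range(1,n):
    if s[i,4]>600 and abs(c[i,0]-250)<30 and abs(c[i,1]-190)<30:
        r=cv2.minAreaRect(np.argwhere(l==i)[:,::-1].astype(np.float32));print(r,s[i])
        b=cv2.boxPoints(r);w=cast("wrist",b,.144);print(w.round(4),[np.linalg.norm(w[k]-w[k-1]).round(4) for k in range(4)])
        C=w.mean(0)[:2];print(C)
        print(rel([*C,.122],perp(barv(.83))))
```

```text
((249.5, 190.5), (111.0, 27.0), 90.0) [ 236  135   28  112 2357]
[[ 0.6033 -0.0863  0.144 ]
 [ 0.5892 -0.1005  0.144 ]
 [ 0.5233 -0.0359  0.144 ]
 [ 0.5393 -0.0199  0.144 ]] [np.float64(0.0922), np.float64(0.02), np.float64(0.0922), np.float64(0.0226)]
[ 0.56377775 -0.06065067]
(array([ 3.2, -5.1, 95.9]), array([ 0.22, -0.01, -0.31]))
```

```bash
cat >> h.py <<'E'
def bar(name,z,near,rad=30,amin=600):
    p=eyes.camera_params(name);im=eyes.grab_frame(name);hsv=cv2.cvtColor(im,cv2.COLOR_RGB2HSV)
    m=((hsv[...,1]<50)&(hsv[...,2]>140)).astype(np.uint8)
    n,l,s,c=cv2.connectedComponentsWithStats(m)
    for i in range(1,n):
        if s[i,4]>amin and np.hypot(*(c[i]-near))<rad:
            r=cv2.minAreaRect(np.argwhere(l==i)[:,::-1].astype(np.float32))
            w=cast(name,cv2.boxPoints(r),z,p)[:,:2];print(r)
            e=[w[k]-w[k-1] for k in(0,1)];a=max(e,key=np.linalg.norm);a=a*np.sign(a[1])
            print("C",w.mean(0).round(4),"sizes",[np.linalg.norm(v).round(4) for v in e],"joint ang",np.arctan2(-a[0],a[1])-PSI)
    return im
E
python3 - <<'E'
from h import *
print(arm.observe()['tool_pos'],arm.observe()['qd'].round(3))
bar("wrist",.144,(250,190)); bar("top",.144,(315.6,188),10,200)
print(arm.observe()['tool_pos'])
E
```

```text
[ 0.55809922 -0.06172819  0.21793584] [ 0.09  -0.067 -0.085 -0.027 -0.022 -0.156]
((246.0, 198.5), (109.0, 28.0), 90.0)
C [ 0.5611 -0.054 ] sizes [np.float64(0.0922), np.float64(0.0209)] joint ang 0.7991991815379942
[ 0.5562988  -0.05734345  0.2182397 ]
```

```bash
sed -i 's/DRAIN=np.array(\[.5563,-.0553\])/DRAIN=np.array([.5585,-.055])/' h.py
python3 - <<'E'
from h import *
print(arm.observe()['tool_pos'],rel([*DRAIN,.123],perp(barv(.82))))
E
```

```text
[ 0.5562988  -0.05734345  0.2182397 ] (array([ 0. , -3.5, 95.2]), array([0.16, 0.07, 0.26]))
```

Emit:
move_arm([
  {"translation":[0,-3,0],"rotation":[0,0,0],"hand":0},
  {"translation":[0,-3,40],"rotation":[0,0,0],"hand":0},
  {"translation":[0,-3,75],"rotation":[0,0,0],"hand":0},
  {"translation":[0,-3,95],"rotation":[0,0,0],"hand":0},
  {"translation":[0,-3,95],"rotation":[0,0,0],"hand":0},
])

```text
time_s: 2.3
tool_pos: [0.5561, -0.054, 0.1199]
ee_rot: [0.925, -0.381, -0.004, 0.002]
force: [-0.5, 0.9, 0.2]
opening: 0.998
```

Run:
```python
from h import *
o=arm.observe();print(o['tool_pos'],o['force'],rel([*DRAIN,.123],perp(barv(.82))))
```

```text
[ 0.55607244 -0.0540213   0.1198579 ] [-0.469685    0.88921326  0.18496766] (array([ 2.4, -1. , -3.2]), array([0.39, 0.3 , 0.37]))
```

Emit:
move_arm([
  {"translation":[2,-1,-4],"rotation":[0.3,0.3,0],"hand":130},
  {"translation":[2,-1,-4],"rotation":[0.3,0.3,0],"hand":180},
  {"translation":[2,-1,-4],"rotation":[0.3,0.3,0],"hand":255},
  {"translation":[2,-1,-4],"rotation":[0.3,0.3,0],"hand":255},
  {"translation":[2,-1,-4],"rotation":[0.3,0.3,0],"hand":255},
])

```text
time_s: 2.8
tool_pos: [0.5603, -0.0531, 0.1256]
ee_rot: [0.925, -0.38, 0.002, -0.002]
force: [4.5, 6.4, 2.9]
opening: 0.233
```

Run:
```python
from h import *
o=arm.observe();print(o['tool_pos'],o['force'],o['torque'],o['opening'],rel([*DRAIN,.123],perp(barv(.82))),rel([*DRAIN,.123],perp(barv(0))))
```

```text
[ 0.5602828  -0.0530643   0.12562111] [4.47656262 6.4049221  2.91658459] [ 2.14171889 -1.34293795  0.0043759 ] 0.23307495253736635 (array([0.1, 2.6, 2.6]), array([-0.28, -0.13,  0.42])) (array([0.1, 2.6, 2.6]), array([-0.32, -0.  , 47.4 ]))
```

Emit:
move_arm([
  {"translation":[0,0,0],"rotation":[0,0,7],"hand":255},
  {"translation":[0,0,0],"rotation":[0,0,14],"hand":255},
  {"translation":[0,0,0],"rotation":[0,0,22],"hand":255},
  {"translation":[0,0,0],"rotation":[0,0,30],"hand":255},
  {"translation":[0,0,0],"rotation":[0,0,36],"hand":255},
])

```text
time_s: 3.3
tool_pos: [0.561, -0.0526, 0.1257]
ee_rot: [0.76, -0.649, 0.002, -0.003]
force: [3.8, 1.1, -2.8]
opening: 0.234
```

Run:
```python
from h import *
o=arm.observe();print(o['tool_pos'],o['force'],o['torque'],o['opening'],rel([*DRAIN,.123],perp(barv(0))))
```

```text
[ 0.5609707  -0.05261793  0.12571314] [ 3.78431312  1.10356623 -2.78705592] [ 0.31144828 -1.10941046  0.27287838] 0.23395906340369993 (array([2. , 2.8, 2.7]), array([-0.39,  0.14, 11.13]))
```

Emit:
move_arm([
  {"translation":[0,0,0],"rotation":[0,0,6],"hand":255},
  {"translation":[0,0,0],"rotation":[0,0,10],"hand":255},
  {"translation":[0,0,0],"rotation":[0,0,12],"hand":255},
  {"translation":[0,0,0],"rotation":[0,0,13],"hand":255},
  {"translation":[0,0,0],"rotation":[0,0,13],"hand":255},
])

```text
time_s: 3.8
tool_pos: [0.5612, -0.0526, 0.1257]
ee_rot: [-0.682, 0.731, -0.001, 0.004]
force: [2.6, -0.6, -2.7]
opening: 0.238
```

Run:
```python
from h import *
o=arm.observe();print(o['tool_pos'],o['force'],o['torque'],o['opening'],rel([*DRAIN,.123],perp(barv(0))))
```

```text
[ 0.56123419 -0.0525807   0.12567313] [ 2.60680436 -0.6155914  -2.69551639] [-0.08390196 -0.85376362  0.11193634] 0.23776942976507565 (array([2.6, 2.6, 2.6]), array([-0.4 ,  0.19, -1.86]))
```

Emit:
move_arm([
  {"translation":[0,0,0],"rotation":[0,0,2],"hand":255},
  {"translation":[0,0,0],"rotation":[0,0,3],"hand":255},
  {"translation":[0,0,0],"rotation":[0,0,3],"hand":255},
])

```text
time_s: 4.1
tool_pos: [0.5614, -0.0526, 0.1257]
ee_rot: [-0.663, 0.749, -0.001, 0.004]
force: [1.2, -0.1, -2.1]
opening: 0.238
```

Run:
```python
from h import *
o=arm.observe();print(o['tool_pos'],o['force'],o['torque'],o['opening'],rel([*DRAIN,.123],perp(barv(0))))
im=eyes.grab_frame("top");cv2.imwrite("pics/t2.png",cv2.resize(im[140:260,160:420,::-1],None,fx=3,fy=3,interpolation=cv2.INTER_CUBIC))
```

```text
[ 0.56135136 -0.05255763  0.12571921] [ 1.18503454 -0.07925559 -2.0774931 ] [-0.26026377 -0.6898886   0.68142487] 0.2382739489267615 (array([2.8, 2.6, 2.7]), array([-0.41,  0.2 , -4.8 ]))
```

Torque has risen to 0.68 N m against 0.2 N m of friction, so the handle is on its stop. I'll release, lift and check.

Emit:
move_arm([
  {"translation":[0,0,0],"rotation":[0,0,0],"hand":0},
  {"translation":[0,0,0],"rotation":[0,0,0],"hand":0},
  {"translation":[0,0,0],"rotation":[0,0,0],"hand":0},
  {"translation":[0,0,-50],"rotation":[0,0,0],"hand":0},
  {"translation":[0,0,-95],"rotation":[0,0,0],"hand":0},
])

```text
time_s: 4.65
tool_pos: [0.5598, -0.0532, 0.2214]
ee_rot: [-0.663, 0.749, -0.001, 0.003]
force: [1.7, 0.3, 1.6]
opening: 1.002
```

Run:
```python
from h import *
G=FEED+.1*barv(.15)
o=arm.observe();print(o['tool_pos'],o['opening'],G,rel([*G,.22],perp(barv(.15))))
```

```text
[ 0.55984621 -0.05324448  0.22142845] 1.0017308619091418 [0.55202403 0.24196223] (array([-292.1,   43.4,    1.9]), array([ -0.29,   0.11, -13.4 ]))
```

Emit:
move_arm([
  {"translation":[-292,43,2],"rotation":[0,0,-13.4],"hand":0},
  {"translation":[-292,43,2],"rotation":[0,0,-13.4],"hand":0},
  {"translation":[-292,43,2],"rotation":[0,0,-13.4],"hand":0},
  {"translation":[-292,43,2],"rotation":[0,0,-13.4],"hand":0},
  {"translation":[-292,43,2],"rotation":[0,0,-13.4],"hand":0},
])

```text
time_s: 5.15
tool_pos: [0.5532, 0.1989, 0.2206]
ee_rot: [0.746, -0.666, 0.001, -0.003]
force: [0.4, 1.0, -0.2]
opening: 1.003
```

Emit:
move_arm([
  {"translation":[-38,3,0],"rotation":[0,0,0],"hand":0},
  {"translation":[-38,3,0],"rotation":[0,0,0],"hand":0},
  {"translation":[-38,3,0],"rotation":[0,0,0],"hand":0},
])

```text
time_s: 5.45
tool_pos: [0.5456, 0.237, 0.2206]
ee_rot: [0.746, -0.665, 0.001, -0.002]
force: [0.4, 0.5, -0.0]
opening: 0.997
```

Run:
```python
from h import *
o=arm.observe();print(o['tool_pos'],o['qd'].round(3))
im=eyes.grab_frame("top");bar("top",.144,(315.6,188),14,150)
c1=cv2.resize(im[140:260,160:420,::-1],None,fx=3,fy=2.4,interpolation=cv2.INTER_CUBIC)
p=eyes.camera_params("wrist");w=eyes.grab_frame("wrist")
np.savez("w2.npz",im=w,K=p["K"],E=p["extrinsics"])
out=np.zeros((288+308,780,3),np.uint8);out[:288]=c1;out[288:,:411]=cv2.resize(w[...,::-1],(411,308));cv2.imwrite("pics/t3.png",out)
G=FEED+.1*barv(.15);print(rel([*G,.125],perp(barv(.15))))
```

```text
[0.54562576 0.23697507 0.22057674] [-0.035 -0.016 -0.006  0.004 -0.001  0.005]
((315.9746398925781, 187.85531616210938), (38.40216064453125, 7.694681644439697), 4.085616588592529)
C [ 0.5578 -0.0548] sizes [np.float64(0.0896), np.float64(0.0182)] joint ang -0.02372406551734913
(array([-5.8, -5.9, 96. ]), array([-0.36,  0.09, -0.08]))
```

View pics/t3.png

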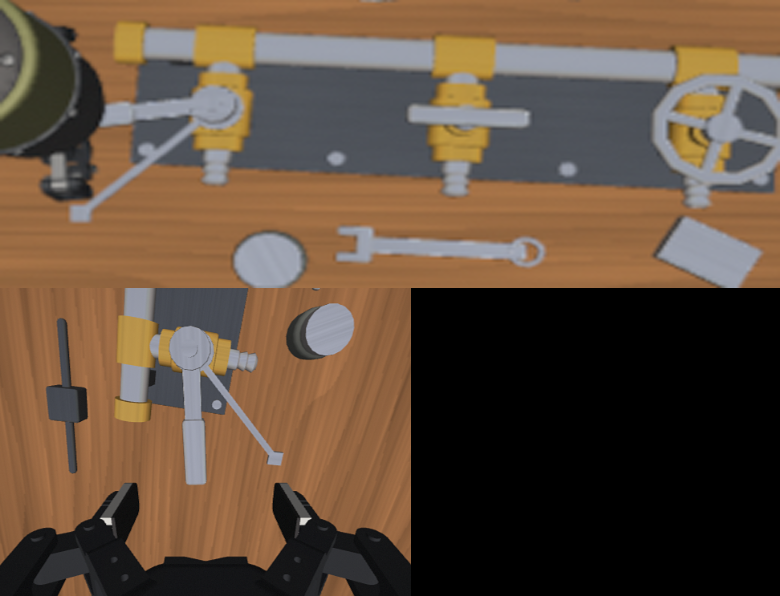

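The drain bar now lies along the row (measured −0.02 rad). In the wrist half of the picture the lever grip runs from (193,421) to (196,483), the hub is at (190,348) and the pointer tip is at (275,458). I'll cast these points.

Run:
```python
from h import *
d=np.load("w2.npz");p=dict(K=d["K"],extrinsics=d["E"])
f=lambda x,y,z:cast("wrist",np.array([x,y-288])*512/411,z,p)[0,:2]
s=f(193.5,421,.150);e=f(196,483,.150);t=f(274.5,458,.112)
u=(e-s)/np.linalg.norm(e-s);A=e-.133*u
print("grip",s,e,np.linalg.norm(e-s),"axis",A,"hub@.15/.165",f(190,348,.15),f(190,348,.165))
for A in(A,f(190,348,.158),FEED):
    print(A,"lever",np.arctan2(*((e-A)*[-1,1]))-PSI,np.linalg.norm(e-A),"ptr",np.arctan2(*((t-A)*[-1,1]))-PSI,np.linalg.norm(t-A))
```

```text
grip [0.55984291 0.20991002] [0.55102666 0.2745545 ] 0.06524289220685173 axis [0.5689989  0.14277439] hub@.15/.165 [0.56895897 0.14658622] [0.56782852 0.14736184]
[0.5689989  0.14277439] lever 0.17254425773657076 0.133 ptr 0.8042476193259387 0.1523622693887251
[0.56835606 0.14699989] lever 0.17203195046841604 0.12872640503273494 ptr 0.8208401710660065 0.14889491968543647
[0.5633 0.1426] lever 0.12974505778347173 0.1325240541487731 ptr 0.7758219583845197 0.14859189638701922
```

```bash
sed -i 's/FEED=np.array(\[.5633,.1426\])/FEED=np.array([.5675,.145])/' h.py
python3 - <<'E'
from h import *
G=FEED+.1*barv(.165);o=arm.observe();print(o['tool_pos'],G,rel([*G,.125],perp(barv(.165))))
E
```

```text
[0.54621819 0.23528053 0.22100112] [0.55473492 0.24418192] (array([-7.8, -8.8, 96.1]), array([-0.37,  0.08, -0.94]))
```

Emit:
move_arm([
  {"translation":[-8,-9,0],"rotation":[-0.3,0,-0.9],"hand":0},
  {"translation":[-8,-9,40],"rotation":[-0.3,0,-0.9],"hand":0},
  {"translation":[-8,-9,75],"rotation":[-0.3,0,-0.9],"hand":0},
  {"translation":[-8,-9,94],"rotation":[-0.3,0,-0.9],"hand":0},
  {"translation":[-8,-9,94],"rotation":[-0.3,0,-0.9],"hand":0},
])

```text
time_s: 6.1
tool_pos: [0.5537, 0.2423, 0.1235]
ee_rot: [0.75, -0.661, -0.001, 0.002]
force: [0.5, -0.5, -0.3]
opening: 0.999
```

Run:
```python
from h import *
G=FEED+.1*barv(.165);o=arm.observe();print(o['tool_pos'],o['force'],rel([*G,.126],perp(barv(.165))))
```

```text
[0.55366637 0.24227483 0.12354231] [ 0.48641662 -0.54646403 -0.25041241] (array([-1.8, -1.3, -2.5]), array([ 0.24, -0.06, -0.16]))
```

Emit:
move_arm([
  {"translation":[-2,-1,-3],"rotation":[0.2,0,0],"hand":130},
  {"translation":[-2,-1,-3],"rotation":[0.2,0,0],"hand":180},
  {"translation":[-2,-1,-3],"rotation":[0.2,0,0],"hand":255},
  {"translation":[-2,-1,-3],"rotation":[0.2,0,0],"hand":255},
  {"translation":[-2,-1,-3],"rotation":[0.2,0,0],"hand":255},
])

```text
time_s: 6.6
tool_pos: [0.5554, 0.2448, 0.128]
ee_rot: [0.75, -0.661, 0.001, -0.001]
force: [2.3, 0.1, 3.2]
opening: 0.245
```

```bash
cat > arc.py <<'E'
from h import *
import sys
o=arm.observe();P=o["tool_pos"];print(P.round(4),o['force'].round(1),o['torque'].round(2),o['opening'])
r=P[:2]-FEED;print("r",np.linalg.norm(r),"tcp angle",np.arctan2(-r[0],r[1])-PSI)
R0=R.from_quat(o["ee_rot"]);Y=R0.as_matrix()[:2,1]
y=np.arctan2(Y[1],Y[0]);print("jaw ang",(y-PSI+np.pi/2)%np.pi-np.pi/2)
for dd in map(float,sys.argv[1:]):
    Q=R.from_euler("z",dd,degrees=True);d=np.r_[Q.as_matrix()[:2,:2]@r-r,0]
    print(dd,(R0.inv().apply(d)*1000).round(1),(R0.inv()*Q*R0).as_rotvec(degrees=True).round(1))
E
python3 arc.py 4 10 16 22 28 33 36.7
```

```text
[0.5554 0.2448 0.128 ] [2.3 0.1 3.2] [ 0.12 -0.86  0.55] 0.24514848975956638
r 0.10052641972552036 tcp angle 0.15814908962315422
jaw ang 0.16317175974285725
4.0 [ 0.2  7.  -0. ] [ 0. -0. -4.]
10.0 [ 1.4 17.5 -0. ] [  0.  -0. -10.]
16.0 [ 3.8 27.7 -0.1] [  0.  -0. -16.]
22.0 [ 7.1 37.7 -0.1] [  0.   -0.1 -22. ]
28.0 [11.5 47.3 -0.1] [  0.   -0.1 -28. ]
33.0 [15.9 54.8 -0.1] [  0.   -0.1 -33. ]
36.7 [19.6 60.2 -0.1] [  0.   -0.1 -36.7]
```

Emit:
move_arm([
  {"translation":[0.2,7,0],"rotation":[0,0,-4],"hand":255},
  {"translation":[1.4,17.5,0],"rotation":[0,0,-10],"hand":255},
  {"translation":[3.8,27.7,0],"rotation":[0,0,-16],"hand":255},
  {"translation":[7.1,37.7,0],"rotation":[0,0,-22],"hand":255},
  {"translation":[11.5,47.3,0],"rotation":[0,0,-28],"hand":255},
])

```text
time_s: 7.1
tool_pos: [0.511, 0.2264, 0.1281]
ee_rot: [0.889, -0.458, 0.003, -0.001]
force: [10.6, -4.3, -4.2]
opening: 0.244
```

```bash
python3 arc.py 4 7 8 9 10 11 12
```

```text
[0.511  0.2264 0.1281] [10.6 -4.3 -4.2] [-1.58 -3.75  0.13] 0.24440170824758453
r 0.09907466463757159 tcp angle 0.6433511390321016
jaw ang 0.6555774283187814
4.0 [ 0.2  6.9 -0. ] [ 0. -0. -4.]
7.0 [ 0.6 12.1 -0. ] [ 0. -0. -7.]
8.0 [ 0.8 13.8 -0. ] [ 0. -0. -8.]
9.0 [ 1.  15.5 -0.1] [ 0. -0. -9.]
10.0 [ 1.3 17.2 -0.1] [  0.  -0. -10.]
11.0 [ 1.6 18.9 -0.1] [  0.  -0. -11.]
12.0 [ 1.9 20.6 -0.1] [  0.  -0. -12.]
```

Emit:
move_arm([
  {"translation":[0.2,7,0],"rotation":[0,0,-4],"hand":255},
  {"translation":[0.6,12.1,0],"rotation":[0,0,-7],"hand":255},
  {"translation":[0.9,14.7,0],"rotation":[0,0,-8.5],"hand":255},
  {"translation":[0.9,14.7,0],"rotation":[0,0,-8.5],"hand":255},
  {"translation":[0.9,14.7,0],"rotation":[0,0,-8.5],"hand":255},
])

```text
time_s: 7.6
tool_pos: [0.4999, 0.2167, 0.128]
ee_rot: [0.92, -0.391, 0.003, -0.0]
force: [4.0, -3.2, -1.9]
opening: 0.245
```

```bash
python3 arc.py
```

```text
[0.4999 0.2167 0.128 ] [ 4.  -3.2 -1.9] [-0.78 -1.32  0.16] 0.24450888873936513
r 0.0985593735614085 tcp angle 0.7934617674573761
jaw ang 0.8036223092327357
```

Emit:
move_arm([
  {"translation":[0,0,0],"rotation":[0,0,0],"hand":0},
  {"translation":[0,0,0],"rotation":[0,0,0],"hand":0},
  {"translation":[0,0,0],"rotation":[0,0,0],"hand":0},
  {"translation":[0,0,-50],"rotation":[0,0,0],"hand":0},
  {"translation":[0,0,-100],"rotation":[0,0,0],"hand":0},
])

```text
time_s: 8.1
tool_pos: [0.4984, 0.2164, 0.228]
ee_rot: [0.92, -0.391, 0.002, 0.001]
force: [2.0, 1.1, 2.0]
opening: 0.998
```

Emit:
move_arm([
  {"translation":[-40,0,-20],"rotation":[0,0,0],"hand":0},
  {"translation":[-40,0,-20],"rotation":[0,0,0],"hand":0},
  {"translation":[-40,0,-20],"rotation":[0,0,0],"hand":0},
  {"translation":[-40,0,-20],"rotation":[0,0,0],"hand":0},
])

```text
time_s: 8.5
tool_pos: [0.4704, 0.245, 0.2466]
ee_rot: [0.92, -0.391, 0.002, 0.002]
force: [-0.0, -0.0, 0.0]
opening: 1.001
```

Run:
```python
from h import *
o=arm.observe();print(o['tool_pos'],o['qd'].round(3))
p=eyes.camera_params("wrist");w=eyes.grab_frame("wrist")
np.savez("w3.npz",im=w,K=p["K"],E=p["extrinsics"])
cv2.imwrite("pics/w3.png",cv2.resize(w[50:300,150:400,::-1],(600,600),interpolation=cv2.INTER_CUBIC))
```

```text
[0.4703759  0.24503817 0.24659578] [-0.011  0.007 -0.007  0.002 -0.001 -0.003]
```

View pics/w3.png

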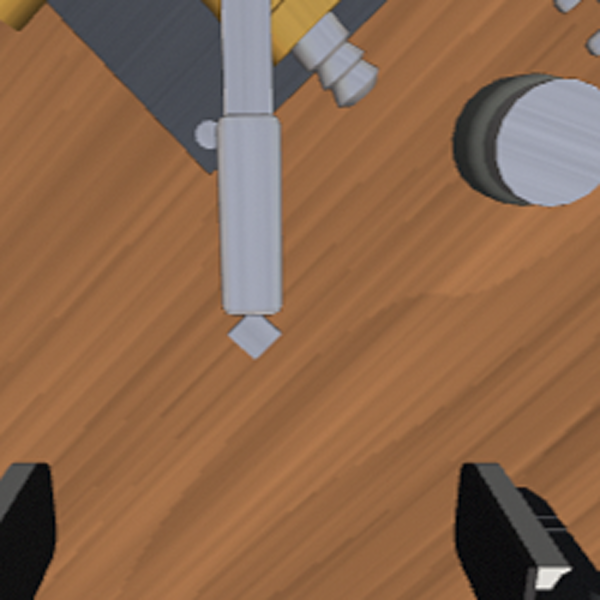

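The grip bar ends at (251,315) in the crop and the pointer's diamond is at (255,337), right in line with it. One numeric check, then I hand in.

Run:
```python
from h import *
d=np.load("w3.npz");p=dict(K=d["K"],extrinsics=d["E"])
f=lambda x,y,z:cast("wrist",np.array([x,y])/2.4+[150,50],z,p)[0,:2]
s,e,t=f(249,117,.15),f(251.5,314,.15),f(255,337,.112);u=(e-s)/np.linalg.norm(e-s);A=e-.133*u
a=lambda v:np.arctan2(-v[0],v[1])-PSI
print(np.linalg.norm(e-s),A,"lever",a(u),"ptr",a(t-A),np.linalg.norm(t-A),"with FEED",a(e-FEED),a(t-FEED))
bar("top",.144,(315.9,188),10,150)
o=arm.observe();print(o["force"],o["time_s"])
if abs(a(u)-a(t-A))<.06: print(arm.job_done())
```

```text
0.06734901370941979 [0.56961158 0.14513951] lever 0.8149290657857011 ptr 0.8225295056770653 0.15403630600162052 with FEED 0.8027570313833 0.8121029948263511
((315.97186279296875, 187.82363891601562), (38.46354675292969, 7.623405456542969), 4.969740867614746)
C [ 0.5578 -0.0548] sizes [np.float64(0.0898), np.float64(0.018)] joint ang -0.03927930951610024
[-0.51216329  0.58880367  0.19952347] 8.6
the job is handed in; nothing more can be done
None
```

I shut the drain valve first, then swung the feed lever open over the set pointer, let go of both and handed the job in after 8.6 s. The hand-in gives no verdict.

- **Drain:** I turned the tee handle clockwise until the torque rose to about 0.7 N m against the stop. The last top view put the bar at −0.04 rad (−0.02 rad in the view before), which is shut within measuring error (limit 0.08 rad).
- **Feed lever:** it measured 0.815 rad against 0.823 rad for the pointer, so it is about 0.01 rad off (limit 0.09 rad). The last wrist picture also shows the pointer's diamond end directly in line with the lever.
- **Robot:** the gripper is open and about 10 cm above the lever, with under 1 N on the tool.
- **Other items:** the pointer measured about 0.80–0.82 rad before and after. In the pictures I looked at, nothing else appeared to have moved. I did not measure the handwheel or the loose parts a second time.
- **Disagreement:** the first top-view positions of the valve axes were 4 to 7 mm off the wrist-view ones. I used the corrected positions for both grasps.

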